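Set the pointer to a painted panel's red line

ROBOT

A 6-joint arm with a two-finger parallel gripper is mounted at the origin on the work surface. World frame = base frame: x ahead of the robot, y to its left, z up, the work surface at z = 0. Lengths are in m, angles in rad, forces in N, time in s.
With the tool pointing down it reaches from about 0.25 to 0.775 m from the base axis. Payload 4 kg.
Tool frame: the origin (TCP) lies between the finger pads, 19 mm behind the fingertips; this is the grasp point; z points along the fingers, x is the direction in which the jaws open and shut, and the axes are right-handed (so a half turn about z gives the same grasp; the last joint's range is limited). The gripper opens to 85 mm and grips with 20 to 120 N. Pads are 22 mm wide; open, the fingers measure 114 mm over their backs; the gripper's body (76 mm by 85 mm) begins 54 mm behind the grasp point. The pads swing forward as they close: fully open they stand 13 mm farther back than shut.
Start: joints at [-1.22, 0.087, 1.371, -0, 1.684, -0.103], TCP at [0.241, -0.494, 0.25] pointing down, gripper open.
Joint ranges: [-3.1, 3.1], [-0.76, 2.03], [0.27, 2.55], [-1.08, 4.22], [0.17, 2.65], [-2.57, 2.57]. Speed limits (rad/s): [2.79, 2.79, 3.14, 3.14, 3.14, 3.14].

INTERFACE

Orientations are given as a unit quaternion [x, y, z, w].
In Python, from plant import arm gives the robot as it stands.
- The arm moves only by the tool servo_tool, never from a script. Its argument "steps" is one flat list of numbers, 7 for each row, row after row: the shift along the tool's x, y, z in mm, then the turn, a rotation vector about the tool's x, y, z in rad, then the opening, from 0 (shut) to 1 (fully open). A call has 1 to 20 rows; each row shifts and turns the commanded pose from where the row before left it, along the tool's axes as they then stand; what a row does not reach is not made up. A row lasts 1/10 s, in which the tool goes at most 50 mm and 8.59 degrees, less where a joint would pass 70% of its speed; a pose out of reach is approached as far as the arm can. A call is refused whole if a number of a shift passes 50 or a number of a turn 0.15, either way. A call with a gripper value outside its range is refused whole. The fingers move at their own pace and stop on an object; "grip_force" is the grip in N (left out, the last holds). Time passes only in rows, so rows that do not move let the fingers close. It gives the time, the measured TCP pose, the force and the opening at its end, in the units of the state.
- arm.observe(): the state, without advancing time (a new reading comes with each control period).
- arm.read_camera(name): name is "scene" or "top" or "wrist"; returns the picture (420x560x3 uint8, red, green, blue); there is no depth.
- arm.camera_params(name): a dict with "K" (3x3 intrinsics, pixels), "world_to_cam" (4x4, takes a point from world to camera coordinates). Camera axes: x right, y down, z forward; pixel columns grow to the right and rows downward; lengths in m; the calibration is good to about 2 mm. A picture is of the moment at which its call begins: read the wrist's pose just before it. camera_params takes no time and is no camera call; for the wrist camera it gives the pose at the moment of the call.
- arm.hand_in(): hands the job in, once; it reports no verdict.
The state is a dict: "t": time; "joint_positions": joint angles; "qvel": joint speeds; "tau": joint torques, N m; "tool_pos": TCP position; "eef_rot": TCP orientation; "force": force on the tool from outside, world axes, zero at the start; "torque": the same for the moment, N m; "finger_gap": finger opening in m.
Only numpy, scipy, OpenCV 4.12 (cv2) and the standard library are available. Lean on these libraries where they do the work, as an engineer would, in place of code of your own. Each camera call takes 0.05 s, during which the arm holds its last target. There are 200 camera calls.

TASK

Take the painted panel off its drying rest and stand it gently upright on its lower edge on the ledge of the marking-out stand, between fence and lip, wholly on the ledge, with the painted face towards the pointer, and let go of it. Then turn the black knob, a little at a time, until the black needle stands in front of the red line on the panel. Do not push the pointer itself, and leave everything else where it is.

Things in the scene. Friction and masses are not known exactly. Their poses are not given: they have to be found in the camera images.
- panel: Loose wooden panel, 130 wide (y) x 120 tall (z) x 16 mm thick (x), gilded and blue on its +x face, with an 8 mm wide red line up the middle of that face and over the top edge. Origin: middle of its lower edge; z up the panel. It starts leaning on the rest, 30 degrees from upright, top towards the robot; its upper 55 mm are clear on both sides, to be pinched by the top edge with the tool tilted.
- panel_top (a point): middle of the panel's top edge (120 mm above panel along its z)
- red_line (a point): point on the red line in the middle of the painted face (8 mm in front of the panel's mid-plane, 60 mm above its lower edge)
- rest: Small fixed wooden drying rest, base 110 x 110 mm, 90 mm high; origin under the middle of its base. The panel's foot stands on its slanted ledge (20 mm along +x, 34 mm up); its back leans on a 100 mm wide slanted board at the robot's side.
- stand: Fixed marking-out stand, base 320 long (y) x 150 x 15 mm. Origin on the table under the ledge's middle; +x is the pointer's side (away from the robot), +y runs to the knob. The ledge is the base's top between a fence (face at x = -13 mm, top 65 mm up) and a low lip (face at x = +13 mm, top 25 mm up), both 160 mm long. Pointer rail at x = 52 mm. Green gear tower, 75 mm high, at y = 180 mm.
- ledge (a point): middle of the ledge's floor, 15 mm above the table (midway between fence and lip, midway along them)
- pointer: Brass carriage, 30 x 34 x 30 mm, on the rail, with an upright black needle that ends at pointer_tip. It slides along the stand's y, driven only by the knob; do not touch it.
- pointer_tip (a point): top of the black upright needle (3 mm wide), 88 mm above the table at the stand's x = 25 mm, about 17 mm in front of a standing panel's painted face
- knob (a joint): angle of the knob in rad, growing counter-clockwise seen from above; +1 rad moves the pointer 20 mm along the stand's +y (towards the knob); at 0 the pointer is level with the middle of the ledge; stops at +-3.6 rad. It turns easily and stays where it is left.
- knob_grip (a point): on the vertical axis of the round black knob (50 mm diameter, 32 mm high, with a white index line on top), 22 mm above the knob's underside, 105 mm above the table, 10 mm below its top: TCP height for a grasp from above; any yaw will do. The gear tower's top is 30 mm below this point.
- cup: plain white plastic cup, 72 mm across, 95 mm high; origin under its middle; a bystander, to be left alone
- mug: white ceramic mug with handle, 80 mm across, 95 mm high; origin under its middle; a bystander, to be left alone
- jar_red: small red paint jar, white cap, 42 mm across, 45 mm high; origin under its middle; a bystander, to be left alone
- jar_ochre: small yellow paint jar, white cap, 42 mm across, 45 mm high; origin under its middle; a bystander, to be left alone
- jar_blue: small blue paint jar, white cap, 42 mm across, 45 mm high; origin under its middle; a bystander, to be left alone
- palette: round white palette dish, 170 mm across, 18 mm high; origin under its middle; a bystander, to be left alone
- brush: paint brush with a wooden handle, 200 mm long, lying flat; origin under its middle; a bystander, to be left alone
- water: clear water bottle with a blue cap, 66 mm across, 200 mm high; origin under its middle; a bystander, to be left alone
Mind the look-alikes: they are no part of the job. Leave any green look-alike of the panel alone.

How it is judged:
On the way, in this order (a step that is already met when the one before it is completed fails the run):
1. the panel stands upright on the ledge, painted face to the pointer, released (z of panel in the frame of stand between 0.01 and 0.02 m and x of panel in the frame of stand between -0.012 and 0.012 m and y of panel in the frame of stand between -0.018 and 0.018 m and angle between panel's own z axis and vertical below 0.1 rad and x of pointer_tip in the frame of panel above 0 m and contact force between the fingers and panel below 0.2 N), for 0.2 s.
2. the needle stands in front of the red line (z of panel in the frame of stand between 0.01 and 0.02 m and x of panel in the frame of stand between -0.012 and 0.012 m and y of panel in the frame of stand between -0.018 and 0.018 m and angle between panel's own z axis and vertical below 0.1 rad and x of pointer_tip in the frame of panel above 0 m and y of pointer_tip in the frame of panel between -0.004 and 0.004 m), for 0.2 s.
At the end, for the whole second after the job is handed in: Panel at rest, released, upright within 0.1 rad, lower edge on the ledge floor (5 mm) between fence and lip and within 18 mm of the ledge's middle, painted face to the pointer; needle within 4 mm sideways of the middle of the red line; knob still (all of step 2 and contact force between the fingers and panel below 0.2 N and linear speed of panel below 0.02 m/s and velocity of joint knob between -0.05 and 0.05 rad/s); the robot touches nothing.
It fails at once if the pointer or its carriage was pushed by the robot instead of being driven by the knob (contact force between any of the fingers, the arm and pointer above 2 N).
It fails at once if the panel was dropped onto the stand (z of panel in the frame of stand below 0.045 m and horizontal distance between panel and ledge below 0.06 m and linear speed of panel above 0.4 m/s).
It fails at once if a bystander was moved by more than 30 mm (distance of any of cup, mug, jar_red, jar_ochre, jar_blue, palette, brush, water from where it was at the start of the episode above 0.03 m).
It also fails if it takes over 70 s, if anything falls off the work surface, if the arm or the gripper's body presses on something with over 40 N, if the wrist force passes 120 N, or if a joint passes its speed limit or range.

## Working session

There is one attempt and no reset: what is moved stays moved. The work goes in short steps, Python scripts to look and compute and a tool call to move; the robot and the scene stay as the last step left them, time stands still between calls to the robot, and variables do not carry over. Pictures are saved under pics/ and viewed, about 8 in all and at most 12, crops included, and the job is handed in when it is done.

Besides the shell and the picture viewer there is one more tool, called as name(argument=value, ...) on one line, values as JSON. servo_tool: Moves the arm, as the interface text tells. Its arguments: {"type":"object","properties":{"steps":{"type":"array"},"grip_force":{"type":"number"}},"required":["steps"]}

```bash
mkdir -p pics; ls
cat > h.py <<'E'
import numpy as np, cv2
from plant import arm
from scipy.spatial.transform import Rotation as R
def shot(n,f):
    P=arm.camera_params(n); im=arm.read_camera(n); cv2.imwrite('pics/'+f+'.png',im[:,:,::-1]); return im,P
def ray(P,u,v):
    W=np.linalg.inv(P['world_to_cam']); d=W[:3,:3]@np.linalg.inv(P['K'])@[u,v,1]; return W[:3,3],d/np.linalg.norm(d)
def onz(P,u,v,z):
    o,d=ray(P,u,v); return o+d*(z-o[2])/d[2]
def proj(P,X):
    X=np.atleast_2d(X); c=(P['world_to_cam']@np.c_[X,np.ones(len(X))].T)[:3]; p=P['K']@c; return (p[:2]/p[2]).T
def tri(L):
    A=0;b=0
    for P,u,v in L:
        o,d=ray(P,u,v); M=np.eye(3)-np.outer(d,d); A=A+M; b=b+M@o
    X=np.linalg.solve(A,b); return X
E
python3 - <<'E'
from h import *
import pickle
a,P=shot('scene','s0'); b,Q=shot('top','t0'); pickle.dump((P,Q),open('cams.pkl','wb'))
for p in(P,Q): print(p['K'].round(1).tolist(),np.linalg.inv(p['world_to_cam']).round(3).tolist())
s=arm.observe();print(s['t'],s['tool_pos'],s['eef_rot'],s['finger_gap'])
E
```

```text
pics
[[435.5, 0.0, 275.2], [0.0, 435.5, 211.6], [0.0, 0.0, 1.0]] [[-0.697, 0.425, -0.578, 1.232], [0.717, 0.418, -0.558, 0.684], [0.004, -0.803, -0.596, 0.868], [0.0, 0.0, 0.0, 1.0]]
[[442.4, 0.0, 277.4], [0.0, 442.4, 204.8], [0.0, 0.0, 1.0]] [[-0.026, -0.996, 0.085, 0.405], [-1.0, 0.027, 0.008, -0.015], [-0.01, -0.085, -0.996, 1.397], [0.0, 0.0, 0.0, 1.0]]
0.1 [ 0.24095766 -0.49394624  0.24892849] [ 8.48050979e-01 -5.29913649e-01 -8.18545403e-04 -6.25417379e-04] 0.0854737378554827
```

View pics/s0.png

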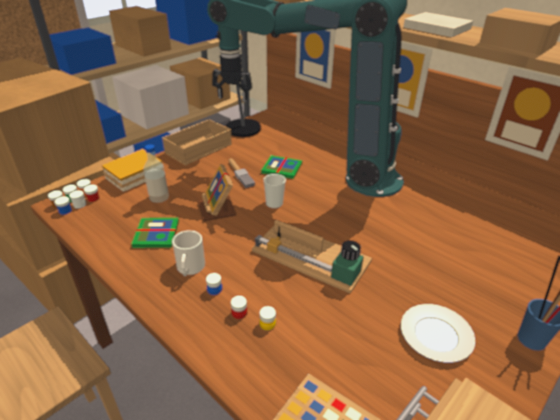

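View pics/t0.png

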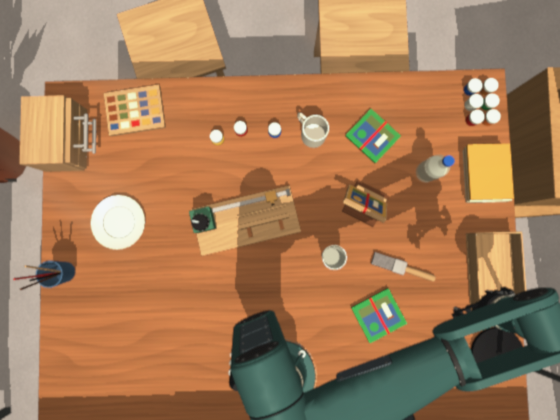

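The scene view shows the panel on its rest near (217,190) and the stand near (310,255). In the top view the rest is near (365,203), the stand near (247,220) and the knob near (200,220). The cup is near (334,257). I'll enlarge both areas.

Run:
```python
import cv2,numpy as np
s=cv2.imread('pics/s0.png');t=cv2.imread('pics/t0.png')
c=lambda im,u,v,w,h,W,H:cv2.resize(im[v:v+h,u:u+w],(W,H),interpolation=cv2.INTER_CUBIC)
A=c(t,185,175,120,90,400,300);B=c(t,330,170,80,60,400,300);C=c(s,245,215,132,99,400,300);D=c(s,185,155,80,60,400,300)
cv2.imwrite('pics/c0.png',np.vstack([np.hstack([A,B]),np.hstack([C,D])]))
```

```text
(no output)
```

View pics/c0.png

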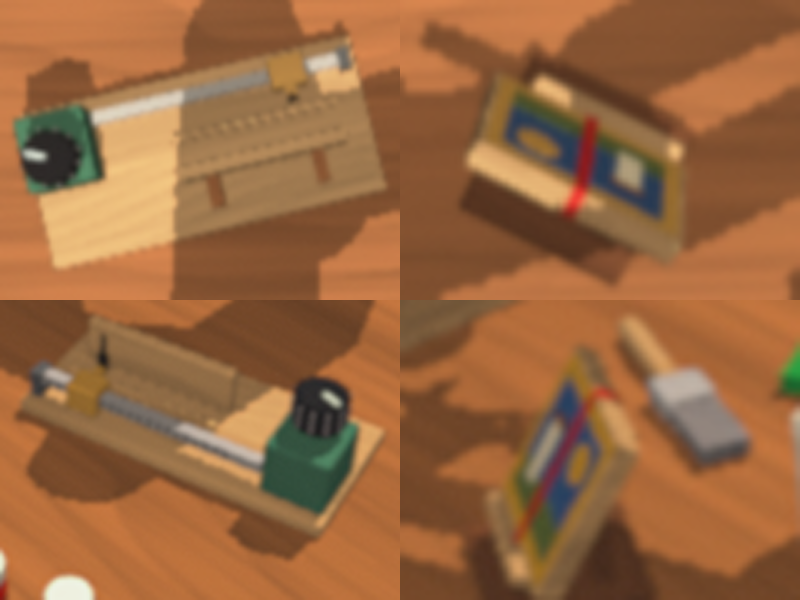

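Run:
```python
from h import *
import pickle
P,Q=pickle.load(open('cams.pkl','rb'))
A=lambda x,y:(185+(x+.5)*.3-.5,175+(y+.5)*.3-.5)
B=lambda x,y:(330+(x-400+.5)/5-.5,170+(y+.5)/5-.5)
C=lambda x,y:(245+(x+.5)*.33-.5,215+(y-300+.5)*.33-.5)
D=lambda x,y:(185+(x-400+.5)/5-.5,155+(y-300+.5)/5-.5)
for n,a in dict(c1=(345,38),c2=(386,188),c3=(55,268)).items(): print(n,onz(Q,*A(*a),.015).round(4))
print('knobtop',tri([(Q,*A(50,158)),(P,*C(325,392))]).round(4),onz(Q,*A(50,158),.115).round(4))
print('needle',tri([(Q,*A(292,97)),(P,*C(102,338))]).round(4))
print('redtop front',tri([(Q,*B(580,187)),(P,*D(598,395))]).round(4))
print('redbottom',tri([(Q,*B(590,120)),(P,*D(520,535))]).round(4))
for n,a in dict(l=(468,150),r=(680,262)).items(): print(n,onz(Q,*B(*a),.135).round(4))
print(arm.camera_params('wrist')['world_to_cam'].round(3).tolist())
```

```text
c1 [ 0.5808 -0.0395  0.015 ]
c2 [ 0.4385 -0.0739  0.015 ]
c3 [0.3722 0.237  0.015 ]
knobtop [0.4684 0.2242 0.1147] [0.4699 0.222  0.115 ]
needle [0.5205 0.0102 0.0845]
redtop front [ 0.4973 -0.254   0.1411]
redbottom [ 0.5468 -0.2818  0.0433]
l [ 0.5222 -0.1937  0.135 ]
r [ 0.4549 -0.3117  0.135 ]
[[0.437, -0.899, -0.002, -0.548], [-0.857, -0.417, 0.302, -0.041], [-0.272, -0.13, -0.953, 0.381], [0.0, 0.0, 0.0, 1.0]]
```

The crops show the red line crossing the panel's top edge at about top-view (366,208) and scene-view (225,173). The needle is at stand y ≈ -38 mm. First estimates look consistent (panel tilt 30°, yaw about -0.51; stand yaw about 0.21). Next I'll work out the move to the pre-grasp pose.

```bash
cat >> h.py <<'E'
def Rpanel(yaw,tilt):  # tool: x=panel x, z=-panel z
    Rp=R.from_euler('ZY',[yaw,-tilt]); return Rp*R.from_euler('x',np.pi)
def plan(p,Rt):
    s=arm.observe(); Rc=R.from_quat(s['eef_rot'])
    print('t',round(s['t'],2),'tool',s['tool_pos'].round(4),'F',np.round(s['force'],1),'gap',round(s['finger_gap'],4))
    print('shift mm in current axes',(Rc.inv().apply(p-s['tool_pos'])*1e3).round(1),'rotvec',(Rc.inv()*Rt).as_rotvec().round(3))
E
python3 - <<'E'
from h import *
Rt=Rpanel(-.515,np.pi/6); zp=-Rt.as_matrix()[:,2]; top=np.array([.4913,-.2506,.137]); print(zp)
plan(top+.06*zp,Rt)
E
```

```text
[-0.43514636  0.24626742  0.8660254 ]
t 0.1 tool [ 0.241  -0.4939  0.2489] F [-0.5 -0.1 -0.1] gap 0.0855
shift mm in current axes [-133.6 -314.7   60.3] rotvec [ 0.157  0.509 -0.588]
```

servo_tool(steps=[-11, -26, 0, 0, 0, 0, 0.7, -11, -26, 0, 0, 0, 0, 0.7, -11, -26, 0, 0, 0, 0, 0.7, -11, -26, 0, 0, 0, 0, 0.7, -11, -26, 0, 0, 0, 0, 0.7, -11, -26, 0, 0, 0, 0, 0.7, -11, -26, 0, 0, 0, 0, 0.7, -11, -26, 0, 0, 0, 0, 0.7, -11, -26, 0, 0, 0, 0, 0.7, -11, -26, 0, 0, 0, 0, 0.7, -11, -26, 0, 0, 0, 0, 0.7, -11, -26, 0, 0, 0, 0, 0.7], grip_force=40)

```text
t: 1.3
tool_pos: [0.4641, -0.2378, 0.2494]
eef_rot: [0.848, -0.53, -0.001, 0.0]
force: [0.0, -0.3, 0.6]
finger_gap: 0.0597
```

servo_tool(steps=[0, 0, 0, 0.02, 0.064, -0.073, 0.7, 0, 0, 0, 0.02, 0.064, -0.073, 0.7, 0, 0, 0, 0.02, 0.064, -0.073, 0.7, 0, 0, 0, 0.02, 0.064, -0.073, 0.7, 0, 0, 0, 0.02, 0.064, -0.073, 0.7, 0, 0, 0, 0.02, 0.064, -0.073, 0.7, 0, 0, 0, 0.02, 0.064, -0.073, 0.7, 0, 0, 0, 0.02, 0.064, -0.073, 0.7, 0, 0, 0, 0, 0, 0, 0.7, 0, 0, 0, 0, 0, 0, 0.7])

```text
t: 2.3
tool_pos: [0.4633, -0.2389, 0.2497]
eef_rot: [0.933, -0.249, 0.252, 0.066]
force: [-0.0, 0.6, 0.2]
finger_gap: 0.0598
```

Run:
```python
from h import *
import pickle
Rt=Rpanel(-.515,np.pi/6); zp=-Rt.as_matrix()[:,2]; top=np.array([.4913,-.2506,.137])
plan(top+.06*zp,Rt); im,W=shot('wrist','w1'); pickle.dump(W,open('w1.pkl','wb'))
print(proj(W,top),proj(W,[top+.008*Rt.as_matrix()[:,0]]))
cv2.imwrite('pics/w1b.png',cv2.resize(im[:,:,::-1],(800,600)))
```

```text
t 2.3 tool [ 0.4633 -0.2389  0.2497] F [-0.   0.6  0.2] gap 0.0598
shift mm in current axes [-30.4  -3.5  52.6] rotvec [ 0.    -0.004 -0.006]
[[243.76469569 209.76748081]] [[254.69473371 209.68749169]]
```

View pics/w1b.png

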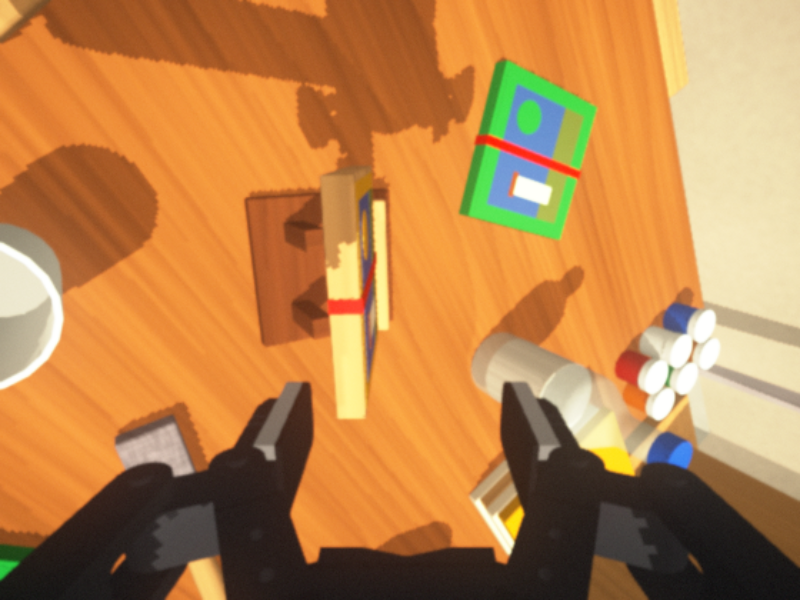

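The wrist view shows the panel's top edge running from about (337,175) to (352,417), with the red mark at (347,307) in the enlarged picture. That is about 5 px along the panel's width from my prediction. I'll correct the yaw and position with rays.

Run:
```python
from h import *
import pickle
P,Q=pickle.load(open('cams.pkl','rb'));W=pickle.load(open('w1.pkl','rb'));k=1/1.4286
B=lambda x,y:(330+(x-400+.5)/5-.5,170+(y+.5)/5-.5)
D=lambda x,y:(185+(x-400+.5)/5-.5,155+(y-300+.5)/5-.5)
fr=tri([(W,363*k,307*k),(Q,*B(580,187)),(P,*D(598,395))]);print('front red top',fr)
e1,e2=[onz(W,u*k,v*k,.137) for u,v in((337,175),(352,417))];d=e1-e2;print(e1,e2,'len',np.linalg.norm(d),'yaw',np.arctan2(-d[0],d[1]))
print('mid red',onz(W,347*k,307*k,.137),'mid ends',(e1+e2)/2)
e1,e2=[onz(W,u*k,v*k,.137-dz) for u,v,dz in((322,178,-.004),(338,418,-.004))];d=e1-e2;print('back yaw',np.arctan2(-d[0],d[1]),np.linalg.norm(d))
```

```text
front red top [ 0.49615135 -0.25552643  0.140488  ]
[ 0.51924507 -0.19537551  0.137     ] [ 0.45716045 -0.3091268   0.137     ] len 0.1295911046836956 yaw -0.4996073004055798
mid red [ 0.48867363 -0.25347611  0.137     ] mid ends [ 0.48820276 -0.25225116  0.137     ]
back yaw -0.5047234189668428 0.12429415681268759
```

Run:
```python
from h import *
Rt=Rpanel(-.50,np.pi/6); zp=-Rt.as_matrix()[:,2]; top=np.array([.489,-.2528,.137])
plan(top-.022*zp,Rt); print(top-.022*zp)
```

```text
t 2.35 tool [ 0.4637 -0.2391  0.2501] F [-0.2  0.3 -0.5] gap 0.0595
shift mm in current axes [-32.3  -0.5 134.2] rotvec [ 0.008 -0.004 -0.018]
[ 0.49865341 -0.25807368  0.11794744]
```

servo_tool(steps=[-8, 0, 0, 0.008, -0.004, -0.018, 0.7, -8, 0, 0, 0, 0, 0, 0.7, -8, 0, 0, 0, 0, 0, 0.7, -8.5, 0, 0, 0, 0, 0, 0.7, 0, 0, 20, 0, 0, 0, 0.7, 0, 0, 20, 0, 0, 0, 0.7, 0, 0, 20, 0, 0, 0, 0.7, 0, 0, 15, 0, 0, 0, 0.7, 0, 0, 15, 0, 0, 0, 0.7, 0, 0, 15, 0, 0, 0, 0.7, 0, 0, 15, 0, 0, 0, 0.7, 0, 0, 14, 0, 0, 0, 0.7, 0, 0, 0, 0, 0, 0, 0.7, 0, 0, 0, 0, 0, 0, 0.7])

```text
t: 3.75
tool_pos: [0.4977, -0.2572, 0.1175]
eef_rot: [0.936, -0.238, 0.251, 0.064]
force: [0.0, -0.1, -0.1]
finger_gap: 0.06
```

Run:
```python
from h import *
Rt=Rpanel(-.50,np.pi/6); zp=-Rt.as_matrix()[:,2]; top=np.array([.489,-.2528,.137])
plan(top-.022*zp,Rt)
```

```text
t 3.75 tool [ 0.4977 -0.2572  0.1175] F [ 0.  -0.1 -0.1] gap 0.06
shift mm in current axes [1.3 0.3 0.2] rotvec [-0.001 -0.     0.001]
```

servo_tool(steps=[0, 0, 0, 0, 0, 0, 0.4, 0, 0, 0, 0, 0, 0, 0.3, 0, 0, 0, 0, 0, 0, 0.25, 0, 0, 0, 0, 0, 0, 0.2, 0, 0, 0, 0, 0, 0, 0, 0, 0, 0, 0, 0, 0, 0, 0, 0, 0, 0, 0, 0, 0, 0, 0, 0, 0, 0, 0, 0])

```text
t: 4.55
tool_pos: [0.4983, -0.2577, 0.1185]
eef_rot: [0.936, -0.238, 0.252, 0.064]
force: [-2.0, 2.3, 5.0]
finger_gap: 0.015
```

servo_tool(steps=[0, 0, -10, 0, 0, 0, 0, 0, 0, -15, 0, 0, 0, 0, 0, 0, -20, 0, 0, 0, 0, 0, 0, -25, 0, 0, 0, 0, 0, 0, -25, 0, 0, 0, 0, 0, 0, -25, 0, 0, 0, 0, 0, 0, 0, 0, 0, 0, 0, 0, 0, 0, 0, 0, 0, 0])

```text
t: 5.35
tool_pos: [0.4448, -0.2285, 0.2207]
eef_rot: [0.936, -0.238, 0.251, 0.064]
force: [0.3, -0.4, -2.4]
finger_gap: 0.0156
```

Run:
```python
from h import *
import pickle
yaw=.213; xs=np.array([np.cos(yaw),np.sin(yaw),0]);ys=np.array([-xs[1],xs[0],0])
led=np.array([.5205,.0102,0])-.025*xs+.038*ys; print(led)
plan(led+[0,0,.26],Rpanel(yaw,0))
im,W=shot('wrist','w2'); pickle.dump(W,open('w2.pkl','wb'))
t,Q=shot('top','t2');s,P=shot('scene','s2')
cv2.imwrite('pics/c2.png',np.hstack([cv2.resize(im,(400,300)),cv2.resize(t[150:285,190:370],(400,300),interpolation=2)])[:,:,::-1])
```

```text
[0.48803204 0.04205642 0.        ]
t 5.35 tool [ 0.4448 -0.2285  0.2207] F [ 0.3 -0.4 -2.4] gap 0.0156
shift mm in current axes [ -59.5 -258.3  -79.8] rotvec [ 0.186 -0.501 -0.695]
```

View pics/c2.png

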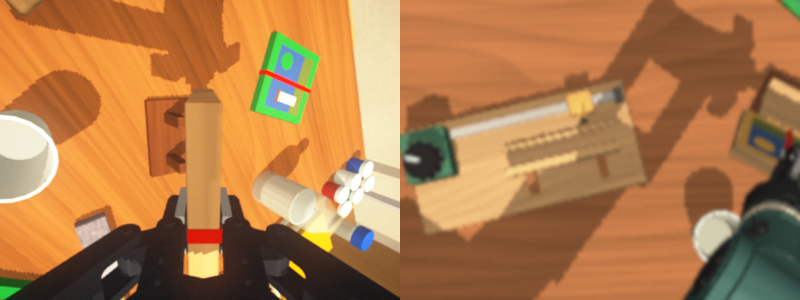

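The panel is held centrally, with the red mark midway between the jaws, and it hangs clear of the rest. The stand is fully lit now. Next I'll straighten the tool.

servo_tool(steps=[0, 0, -20, 0, 0, 0, 0, 0, 0, -20, 0, 0, 0, 0, 0, 0, 0, 0.0186, -0.05, -0.0695, 0, 0, 0, 0, 0.0186, -0.05, -0.0695, 0, 0, 0, 0, 0.0186, -0.05, -0.0695, 0, 0, 0, 0, 0.0186, -0.05, -0.0695, 0, 0, 0, 0, 0.0186, -0.05, -0.0695, 0, 0, 0, 0, 0.0186, -0.05, -0.0695, 0, 0, 0, 0, 0.0186, -0.05, -0.0695, 0, 0, 0, 0, 0.0186, -0.05, -0.0695, 0, 0, 0, 0, 0.0186, -0.05, -0.0695, 0, 0, 0, 0, 0.0186, -0.05, -0.0695, 0, 0, 0, 0, 0, 0, 0, 0, 0, 0, 0, 0, 0, 0, 0])

```text
t: 6.9
tool_pos: [0.4278, -0.2191, 0.2548]
eef_rot: [0.994, 0.106, 0.0, -0.0]
force: [-0.6, 0.2, -0.9]
finger_gap: 0.0156
```

Run:
```python
from h import *
import pickle
t=cv2.imread('pics/t2.png');_,Q=pickle.load(open('cams.pkl','rb'))
k=180/400;A=lambda x,y:(190+(x-400+.5)*k-.5,150+(y+.5)*k-.5)
for n,(x,y,z) in dict(c1=(619,80,.015),c2=(646,183,.015),c3=(428,235,.015),fenceTopR=(619,149,.065),fenceTopL=(507,175,.065),fR2=(619,132,.025),lipL=(506,150,.025)).items(): print(n,onz(Q,*A(x,y),z).round(4))
yaw=.213; xs=np.array([np.cos(yaw),np.sin(yaw),0]);ys=np.array([-xs[1],xs[0],0])
plan(np.array([.488,.042,.26]),Rpanel(yaw,0))
```

```text
c1 [ 0.5818 -0.0399  0.015 ]
c2 [ 0.4353 -0.0737  0.015 ]
c3 [0.3708 0.2334 0.015 ]
fenceTopR [ 0.4812 -0.0364  0.065 ]
fenceTopL [0.45   0.1163 0.065 ]
fR2 [ 0.5073 -0.0377  0.025 ]
lipL [0.4863 0.1209 0.025 ]
t 6.9 tool [ 0.4278 -0.2191  0.2548] F [-0.6  0.2 -0.9] gap 0.0156
shift mm in current axes [ 113.7 -242.6   -5.2] rotvec [ 0.    -0.001 -0.001]
```

servo_tool(steps=[9, -20, 0, 0, 0, 0, 0, 9, -20, 0, 0, 0, 0, 0, 9, -20, -1, 0, 0, 0, 0, 9, -20, -1, 0, 0, 0, 0, 9, -20, -1, 0, 0, 0, 0, 9, -20, -1, 0, 0, 0, 0, 0, 0, 0, 0, 0, 0, 0, 0, 0, 0, 0, 0, 0, 0])

```text
t: 7.7
tool_pos: [0.4547, -0.0905, 0.26]
eef_rot: [0.994, 0.106, 0.001, 0.001]
force: [0.3, 0.3, -1.5]
finger_gap: 0.0153
```

Run:
```python
from h import *
import pickle
yaw=.207
plan(np.array([.488,.042,.26]),Rpanel(yaw,0))
im,W=shot('wrist','w3'); pickle.dump(W,open('w3.pkl','wb'))
cv2.imwrite('pics/w3b.png',cv2.resize(im,(800,600),interpolation=2)[:,:,::-1])
```

```text
t 7.7 tool [ 0.4547 -0.0905  0.26  ] F [ 0.3  0.3 -1.5] gap 0.0153
shift mm in current axes [  60.5 -122.4   -0.2] rotvec [ 0.002 -0.002  0.006]
```

View pics/w3b.png

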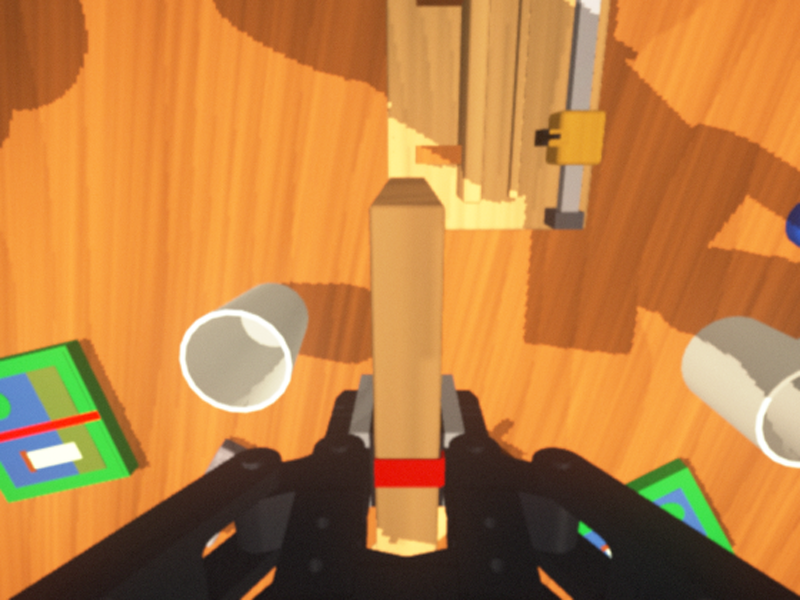

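The wrist view shows the stand parallel to the tool, so the yaw is good. The base spans columns 388–585, the fence ends near (470,198), the lip is near (514,195), and the needle is at (540,137). I'll enlarge the fence and lip end.

Run:
```python
import cv2
im=cv2.imread('pics/w3.png');cv2.imwrite('pics/c3.png',cv2.resize(im[0:168,260:430],(680,672)[:1]+(600,) if 0 else (600,593),interpolation=2))
```

```text
(no output)
```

View pics/c3.png

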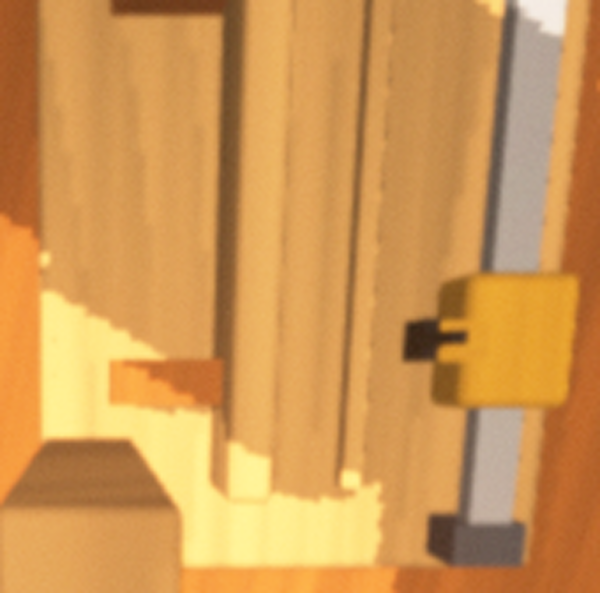

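Run:
```python
from h import *
import pickle
W=pickle.load(open('w3.pkl','rb'));k=170/600
A=lambda x,y:(260+(x+.5)*k-.5,(y+.5)*k-.5)
pts=dict(fn=(270,498,.065),ff=(291,0,.065),fnb=(228,498,.065),ln=(342,488,.025),lf=(370,0,.025),needle=(412,338,.088),bl=(40,300,.015),blf=(40,10,.015),bb1=(190,566,.015),bb2=(525,566,.015),rn=(520,566,.015))
X={n:onz(W,*A(x,y),z) for n,(x,y,z) in pts.items()}
for n,v in X.items(): print(n,v.round(4))
for a,b in(('fn','ff'),('ln','lf'),('bl','blf')):
    d=X[b]-X[a]; print(a,'yaw',np.arctan2(-d[0],d[1]))
yaw=.207; xs=np.array([np.cos(yaw),np.sin(yaw),0]);ys=np.array([-xs[1],xs[0],0])
for n,v in X.items(): print(n,'x,y',(v@xs).round(4),(v@ys).round(4))
o=np.array([.488,.042,0]);print('est origin',o@xs,o@ys)
# red / panel in tool: red at big (410,472)
s=arm.observe();Rc=R.from_quat(s['eef_rot']);top=s['tool_pos']-Rc.apply([0,0,.022])
for u,v in((410,472),):
    h=onz(W,u*.7,v*.7,top[2]);print('red in tool mm',Rc.inv().apply(h-s['tool_pos'])*1e3)
b=[onz(W,u*.7,v*.7,top[2]) for u,v in((408,207),(405,545))];d=b[0]-b[1];print('panel yaw',np.arctan2(-d[0],d[1]),np.linalg.norm(d))
for u in(371,444):print(Rc.inv().apply(onz(W,u*.7,207*.7,top[2])-s['tool_pos'])*1e3)
```

```text
fn [ 0.4896 -0.0353  0.065 ]
ff [0.4653 0.076  0.065 ]
fnb [ 0.4789 -0.0376  0.065 ]
ln [ 0.5163 -0.0305  0.025 ]
lf [0.4892 0.0917 0.025 ]
needle [0.5088 0.0087 0.088 ]
bl [0.4189 0.0019 0.015 ]
blf [0.4043 0.0737 0.015 ]
bb1 [ 0.4792 -0.0634  0.015 ]
bb2 [ 0.58   -0.0418  0.015 ]
rn [ 0.5785 -0.0421  0.015 ]
fn yaw 0.2150613847060106
ln yaw 0.2176460459361821
bl yaw 0.19981414951692372
fn x,y 0.4719 -0.1351
ff x,y 0.471 -0.0213
fnb x,y 0.4609 -0.1352
ln x,y 0.499 -0.136
lf x,y 0.4976 -0.0108
needle x,y 0.4997 -0.0961
bl x,y 0.4103 -0.0842
blf x,y 0.4109 -0.011
bb1 x,y 0.4559 -0.1606
bb2 x,y 0.559 -0.1601
rn x,y 0.5575 -0.1601
est origin 0.48621416815094054 -0.05919275875720694
red in tool mm [ -1.34536971  -1.52125969 -22.00539761]
panel yaw 0.20386662289858576 0.08793804571940811
[ -9.62976737 -66.7643396  -22.15814311]
[  5.62682145 -66.75699459 -22.13381555]
```

Run:
```python
from h import *
plan(np.array([.487,.0435,.26]),Rpanel(.212,0))
```

```text
t 7.75 tool [ 0.4547 -0.0909  0.2599] F [-0.3 -0.3 -1.2] gap 0.0155
shift mm in current axes [  59.9 -124.6   -0.2] rotvec [ 0.002 -0.002  0.   ]
```

servo_tool(steps=[7.5, -15.5, 0, 0.002, -0.002, 0, 0, 7.5, -15.5, 0, 0, 0, 0, 0, 7.5, -15.5, 0, 0, 0, 0, 0, 7.5, -15.5, 0, 0, 0, 0, 0, 7.5, -15.5, 0, 0, 0, 0, 0, 7.5, -15.5, 0, 0, 0, 0, 0, 7.5, -15.5, 0, 0, 0, 0, 0, 7.5, -16, 0, 0, 0, 0, 0, 0, 0, 20, 0, 0, 0, 0, 0, 0, 20, 0, 0, 0, 0, 0, 0, 15, 0, 0, 0, 0, 0, 0, 5, 0, 0, 0, 0, 0, 0, 0, 0, 0, 0, 0, 0, 0, 0, 0, 0, 0, 0])

```text
t: 9.15
tool_pos: [0.4878, 0.0436, 0.201]
eef_rot: [0.994, 0.106, 0.001, -0.0]
force: [-0.1, 0.4, -1.1]
finger_gap: 0.0155
```

Run:
```python
from h import *
import pickle
plan(np.array([.487,.0435,.118]),Rpanel(.212,0))
im,W=shot('wrist','w4'); pickle.dump(W,open('w4.pkl','wb')); t,_=shot('top','t4');s,_=shot('scene','s4')
cv2.imwrite('pics/c4.png',np.hstack([cv2.resize(im,(400,300),interpolation=2),cv2.resize(s[165:285,240:400],(400,300),interpolation=2)])[:,:,::-1])
```

```text
t 9.15 tool [0.4878 0.0436 0.201 ] F [-0.1  0.4 -1.1] gap 0.0155
shift mm in current axes [-0.9 -0.1 83. ] rotvec [-0.    -0.001  0.   ]
```

View pics/c4.png

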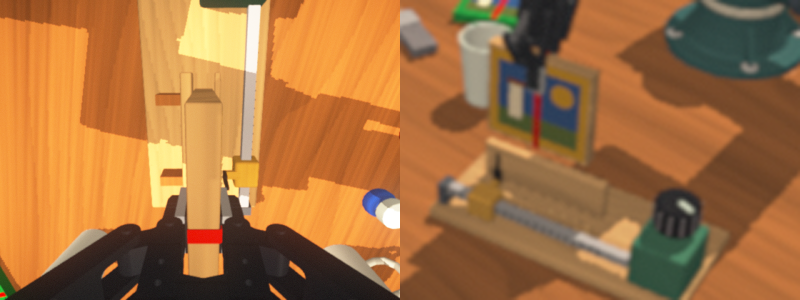

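Both views show the panel upright above the ledge, painted face towards the pointer, parallel to fence and lip. I'll lower it.

servo_tool(steps=[-0.5, 0, 12, 0, 0, 0, 0, 0, 0, 12, 0, 0, 0, 0, 0, 0, 12, 0, 0, 0, 0, 0, 0, 12, 0, 0, 0, 0, 0, 0, 10, 0, 0, 0, 0, 0, 0, 8, 0, 0, 0, 0, 0, 0, 8, 0, 0, 0, 0, 0, 0, 5, 0, 0, 0, 0, 0, 0, 0, 0, 0, 0, 0, 0, 0, 0, 0, 0, 0, 0])

```text
t: 10.3
tool_pos: [0.4871, 0.0439, 0.1214]
eef_rot: [0.994, 0.106, 0.0, -0.0]
force: [0.6, -0.1, -1.7]
finger_gap: 0.0156
```

servo_tool(steps=[0, 0, 2, 0, 0, 0, 0, 0, 0, 2, 0, 0, 0, 0, 0, 0, 2, 0, 0, 0, 0, 0, 0, 0, 0, 0, 0, 0, 0, 0, 0, 0, 0, 0, 0])

```text
t: 10.8
tool_pos: [0.4868, 0.0439, 0.1151]
eef_rot: [0.994, 0.106, -0.0, -0.0]
force: [0.2, -0.2, -1.7]
finger_gap: 0.0156
```

servo_tool(steps=[0, 0, 1, 0, 0, 0, 0, 0, 0, 0, 0, 0, 0, 0, 0, 0, 1, 0, 0, 0, 0, 0, 0, 0, 0, 0, 0, 0])

```text
t: 11.2
tool_pos: [0.487, 0.0439, 0.1133]
eef_rot: [0.994, 0.106, 0.0, -0.0]
force: [0.2, 0.7, 0.1]
finger_gap: 0.0154
```

servo_tool(steps=[0, 0, 0.7, 0, 0, 0, 0, 0, 0, 0, 0, 0, 0, 0])

```text
t: 11.4
tool_pos: [0.4871, 0.044, 0.1133]
eef_rot: [0.994, 0.106, 0.0, -0.0]
force: [-0.9, 0.4, 3.7]
finger_gap: 0.0156
```

servo_tool(steps=[0, 0, 0, 0, 0, 0, 0.22, 0, 0, 0, 0, 0, 0, 0.25, 0, 0, 0, 0, 0, 0, 0.3, 0, 0, 0, 0, 0, 0, 0.4, 0, 0, 0, 0, 0, 0, 0.45, 0, 0, 0, 0, 0, 0, 0.45, 0, 0, 0, 0, 0, 0, 0.45])

```text
t: 12.1
tool_pos: [0.4868, 0.0439, 0.1124]
eef_rot: [0.994, 0.106, -0.0, -0.0]
force: [0.3, -0.5, -0.1]
finger_gap: 0.0383
```

servo_tool(steps=[0, 0, -10, 0, 0, 0, 0.45, 0, 0, -20, 0, 0, 0, 0.45, 0, 0, -30, 0, 0, 0, 0.45, 0, 0, -30, 0, 0, 0, 0.45, 0, 0, -20, 0, 0, 0, 0.45, 0, 0, 0, 0, 0, 0, 0.45, 0, 0, 0, 0, 0, 0, 0.45])

```text
t: 12.8
tool_pos: [0.4869, 0.0439, 0.2227]
eef_rot: [0.994, 0.106, 0.0, -0.0]
force: [-0.1, -0.8, -0.5]
finger_gap: 0.0383
```

Run:
```python
from h import *
import pickle
im,W=shot('wrist','w5'); pickle.dump(W,open('w5.pkl','wb')); t,_=shot('top','t5');s,_=shot('scene','s5')
f=lambda i,w,h:cv2.resize(i,(w,h),interpolation=2)
cv2.imwrite('pics/c5.png',np.vstack([np.hstack([f(im,400,300),f(t[165:270,180:320],400,300)]),np.hstack([f(s[165:285,240:400],400,300),f(im[200:320,220:380],400,300)])])[:,:,::-1])
# expected knob grip
yaw=.212;o=np.array([.4863,.0445,0]);xs=np.array([np.cos(yaw),np.sin(yaw),0]);ys=np.array([-xs[1],xs[0],0])
print('o+180y',o+.18*ys); k=np.array([.469,.2231,0])-o;print('knob in stand',k@xs,k@ys)
plan(np.array([.469,.2231,.2]),Rpanel(yaw,0))
```

```text
o+180y [0.4484252  0.22047017 0.        ]
knob in stand 0.020667527783356492 0.17824169909233972
t 12.95 tool [0.486  0.0439 0.2206] F [ 0.6 -0.7 -0.4] gap 0.0383
shift mm in current axes [  21.3 -178.8   20.7] rotvec [-0.001  0.004  0.001]
```

View pics/c5.png

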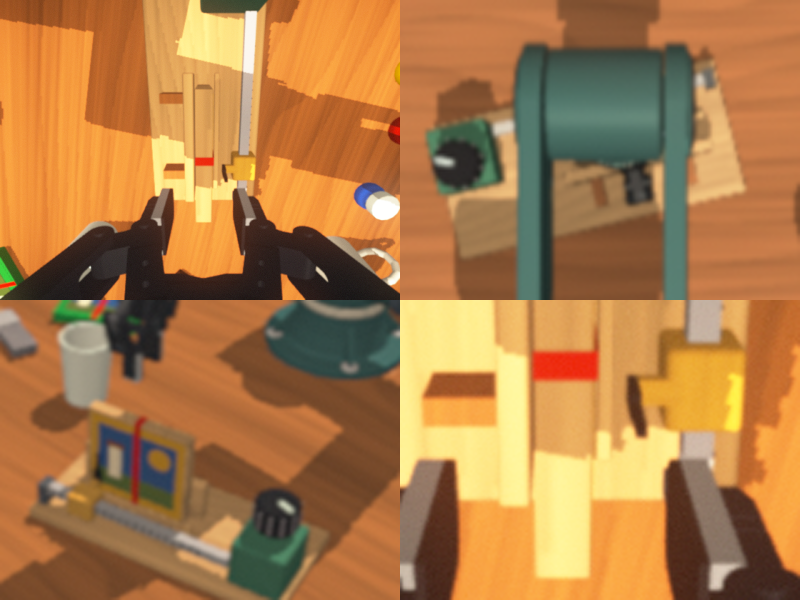

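The views show the panel standing upright and released between fence and lip. The needle is to the −y side of the red line. Next I'll measure the needle offset and go towards the knob.

Run:
```python
from h import *
import pickle
W=pickle.load(open('w5.pkl','rb'));P,Q=pickle.load(open('cams.pkl','rb'))
A=lambda x,y:(220+(x-400+.5)/2.5-.5,200+(y-300+.5)/2.5-.5)
yaw=.212;o=np.array([.4863,.0445,0]);xs=np.array([np.cos(yaw),np.sin(yaw),0]);ys=np.array([-xs[1],xs[0],0])
S=lambda X:((X-o)@xs*1e3,(X-o)@ys*1e3)
print('red',S(onz(W,*A(566,365),.135)),'needle',S(onz(W,*A(644,433),.088)),'ends',S(onz(W,*A(563,575),.135)))
print('fence',S(onz(W,*A(526,505),.065)),'lip',S(onz(W,*A(603,455),.025)))
B=lambda x,y:(240+(x+.5)*.4-.5,165+(y-300+.5)*.4-.5)
print('scene red top',S(onz(P,*B(138,418),.135)))
```

```text
red (np.float64(-0.7609528504787154), np.float64(1.151805164726803)) needle (np.float64(25.44502226059826), np.float64(-39.43802304672853)) ends (np.float64(-1.5445712851556448), np.float64(-62.952665388172704))
fence (np.float64(-15.183528497929105), np.float64(-78.81546749818925)) lip (np.float64(15.300277493753608), np.float64(-77.49132546534229))
scene red top (np.float64(-3.424549167042605), np.float64(-5.04979273629288))
```

servo_tool(steps=[4, -30, 0, 0, 0, 0, 0.6, 4, -30, 0, 0, 0, 0, 0.8, 4, -30, 0, 0, 0, 0, 1, 4, -20, 0, 0, 0, 0, 1, 4, 0, 0, 0, 0, 0, 1, 0, 0, 0, 0, 0, 0, 1, 0, 0, 0, 0, 0, 0, 1])

```text
t: 13.65
tool_pos: [0.4831, 0.1547, 0.2217]
eef_rot: [0.994, 0.106, -0.001, 0.0]
force: [0.6, 1.2, -0.4]
finger_gap: 0.0855
```

Run:
```python
from h import *
import pickle
im,W=shot('wrist','w6'); pickle.dump(W,open('w6.pkl','wb')); t,_=shot('top','t6')
plan(np.array([.469,.2231,.2]),Rpanel(.212,0)); print(proj(W,[[.469,.2231,.115]]))
hsv=cv2.cvtColor(im,cv2.COLOR_RGB2HSV)
f=lambda i,w,h:cv2.resize(i,(w,h),interpolation=2)
cv2.imwrite('pics/c6.png',f(im,800,600)[:,:,::-1])
```

```text
t 13.75 tool [0.4832 0.1546 0.2221] F [0.2 0.2 0.1] gap 0.0851
shift mm in current axes [  0.5 -70.   22.2] rotvec [-0.     0.001 -0.001]
[[289.20531833 118.35594581]]
```

View pics/c6.png

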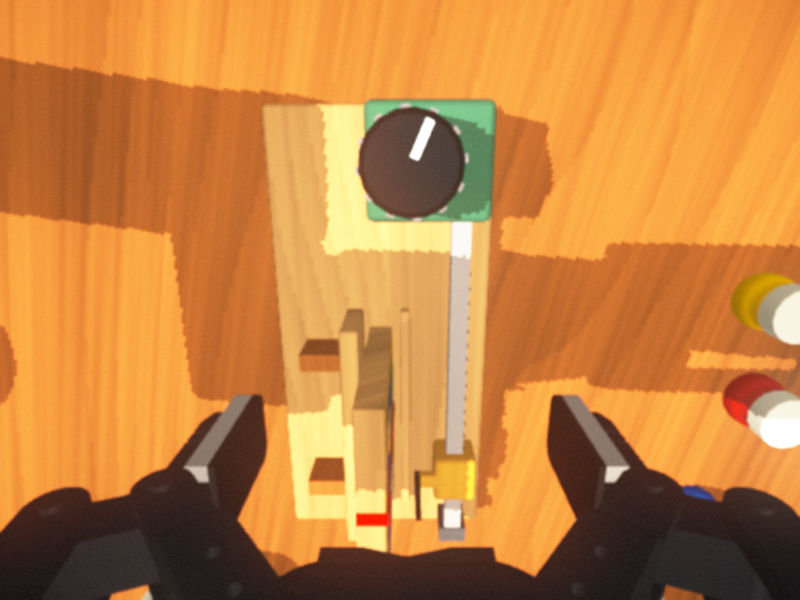

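The knob's top is centred at (412,162) in the enlarged view, about 5 px further along +y than predicted. The panel is still standing straight in the slot. I'll cast a ray for the knob.

Run:
```python
from h import *
import pickle
W=pickle.load(open('w6.pkl','rb'));P,Q=pickle.load(open('cams.pkl','rb'))
k=onz(W,412*.7,162*.7,.115);print(k)
C=lambda x,y:(245+(x+.5)*.33-.5,215+(y-300+.5)*.33-.5);A=lambda x,y:(185+(x+.5)*.3-.5,175+(y+.5)*.3-.5)
print(tri([(W,412*.7,162*.7),(Q,*A(50,158)),(P,*C(322,393))]))
s=arm.observe();print(s['joint_positions'].round(2))
plan(np.array([k[0],k[1],.105]),Rpanel(.212,0))
```

```text
[0.46782005 0.22603613 0.115     ]
[0.46875262 0.22425315 0.11324176]
[ 0.2  -0.    1.52  0.    1.63 -0.01]
t 13.75 tool [0.4832 0.1546 0.2221] F [0.2 0.2 0.1] gap 0.0851
shift mm in current axes [ 1.000e-01 -7.310e+01  1.172e+02] rotvec [-0.     0.001 -0.001]
```

servo_tool(steps=[0, -24, 0, 0, 0, 0, 1, 0, -24, 0, 0, 0, 0, 1, 0, -24.5, 0, 0, 0, 0, 1, 0, 0, 20, 0, 0, 0, 1, 0, 0, 20, 0, 0, 0, 1, 0, 0, 20, 0, 0, 0, 1, 0, 0, 20, 0, 0, 0, 1, 0, 0, 20, 0, 0, 0, 1, 0, 0, 17, 0, 0, 0, 1, 0, 0, 0, 0, 0, 0, 1, 0, 0, 0, 0, 0, 0, 1], grip_force=30)

```text
t: 14.85
tool_pos: [0.468, 0.2259, 0.1057]
eef_rot: [0.994, 0.106, -0.0, -0.0]
force: [-0.6, -0.3, 0.5]
finger_gap: 0.0851
```

servo_tool(steps=[0, 0, 0, 0, 0, 0, 0.8, 0, 0, 0, 0, 0, 0, 0.65, 0, 0, 0, 0, 0, 0, 0.4, 0, 0, 0, 0, 0, 0, 0.4, 0, 0, 0, 0, 0, 0, 0.4, 0, 0, 0, 0, 0, 0, 0.4])

```text
t: 15.45
tool_pos: [0.4694, 0.2269, 0.1072]
eef_rot: [0.994, 0.106, 0.002, -0.001]
force: [4.1, 0.3, 5.2]
finger_gap: 0.0488
```

servo_tool(steps=[1, 0, 0, 0, 0, -0.05, 0.4, 0, 0, 0, 0, 0, -0.1, 0.4, 0, 0, 0, 0, 0, -0.1, 0.4, 0, 0, 0, 0, 0, -0.1, 0.4, 0, 0, 0, 0, 0, -0.1, 0.4, 0, 0, 0, 0, 0, -0.1, 0.4, 0, 0, 0, 0, 0, -0.1, 0.4, 0, 0, 0, 0, 0, -0.1, 0.4, 0, 0, 0, 0, 0, -0.1, 0.4, 0, 0, 0, 0, 0, -0.1, 0.4, 0, 0, 0, 0, 0, -0.1, 0.4, 0, 0, 0, 0, 0, -0.1, 0.4, 0, 0, 0, 0, 0, -0.1, 0.4, 0, 0, 0, 0, 0, -0.1, 0.4, 0, 0, 0, 0, 0, -0.1, 0.4, 0, 0, 0, 0, 0, -0.1, 0.4, 0, 0, 0, 0, 0, -0.1, 0.4, 0, 0, 0, 0, 0, 0, 0.4, 0, 0, 0, 0, 0, 0, 0.4])

```text
t: 17.35
tool_pos: [0.4684, 0.2253, 0.1072]
eef_rot: [0.597, 0.802, -0.001, 0.0]
force: [-2.3, -5.2, 10.3]
finger_gap: 0.0489
```

Run:
```python
from h import *
s=arm.observe();R0=Rpanel(.212,0);print(s['t'],(R0.inv()*R.from_quat(s['eef_rot'])).as_rotvec(),s['tool_pos'],s['force'],s['finger_gap'],s['joint_positions'].round(2))
im,W=shot('scene','s7');im2,_=shot('wrist','w7')
f=lambda i,w,h:cv2.resize(i,(w,h),interpolation=2)
cv2.imwrite('pics/c7.png',np.hstack([f(im[195:285,250:370],480,360),f(im2,320,240) if 0 else f(im2,320,360)])[:,:,::-1])
```

```text
17.35 [-3.68664177e-04 -3.28335266e-03 -1.65071741e+00] [0.46844361 0.22525415 0.10718232] [-2.34929972 -5.21880312 10.27746217] 0.048876737588981284 [ 0.34  0.1   1.65 -0.    1.4  -1.52]
```

View pics/c7.png

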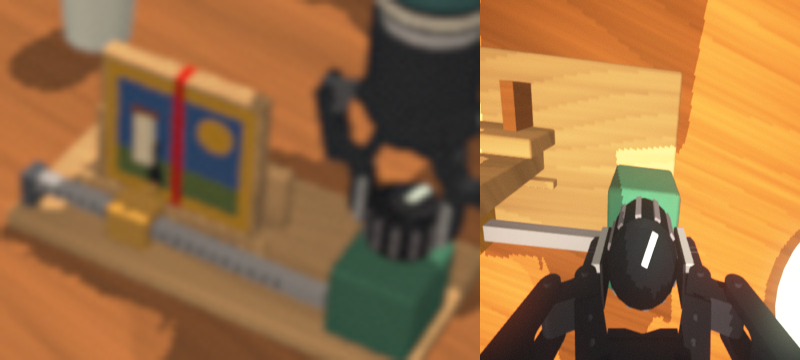

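The carriage has followed the knob and the needle is now just left of the red line. The index line kept its direction relative to the gripper, so there was little slip. I'll do most of the remaining turn, then release and measure from above.

servo_tool(steps=[0, 0, 0, 0, 0, -0.1, 0.4, 0, 0, 0, 0, 0, -0.1, 0.4, 0, 0, 0, 0, 0, -0.1, 0.4, 0, 0, 0, 0, 0, -0.07, 0.4, 0, 0, 0, 0, 0, 0, 0.4, 0, 0, 0, 0, 0, 0, 0.4, 0, 0, 0, 0, 0, 0, 0.4])

```text
t: 18.15
tool_pos: [0.4687, 0.2248, 0.1072]
eef_rot: [0.439, 0.898, -0.002, 0.0]
force: [-1.8, -7.0, 10.0]
finger_gap: 0.0487
```

servo_tool(steps=[0, 0, 0, 0, 0, 0, 0.65, 0, 0, 0, 0, 0, 0, 0.8, 0, 0, 0, 0, 0, 0, 1, 0, 0, 0, 0, 0, 0, 1, 0, 0, 0, 0, 0, 0, 1, 0, 0, -20, 0, 0, 0, 1, 0, 0, -30, 0, 0, 0, 1, 0, 0, -35, 0, 0, 0, 1, 0, 0, -35, 0, 0, 0, 1, 0, 0, 0, 0, 0, 0, 1])

```text
t: 19.15
tool_pos: [0.4713, 0.2277, 0.232]
eef_rot: [0.439, 0.899, 0.004, 0.004]
force: [-0.1, 0.1, 0.9]
finger_gap: 0.0855
```

Run:
```python
from h import *
yaw=.212;xs=np.array([np.cos(yaw),np.sin(yaw),0]);ys=np.array([-xs[1],xs[0],0])
plan(np.array([.4863,.0445,.26])+.0*ys,Rpanel(yaw,0))
im,_=shot('scene','s8')
```

```text
t 19.15 tool [0.4713 0.2277 0.232 ] F [-0.1  0.1  0.9] gap 0.0855
shift mm in current axes [-153.7 -100.5  -28.6] rotvec [ 0.01  -0.009  2.021]
```

servo_tool(steps=[0, 0, -3, 0.0005, -0.0005, 0.112, 1, 0, 0, -3, 0.0005, -0.0005, 0.112, 1, 0, 0, -3, 0.0005, -0.0005, 0.112, 1, 0, 0, -3, 0.0005, -0.0005, 0.112, 1, 0, 0, -3, 0.0005, -0.0005, 0.112, 1, 0, 0, -3, 0.0005, -0.0005, 0.112, 1, 0, 0, -3, 0.0005, -0.0005, 0.112, 1, 0, 0, -3, 0.0005, -0.0005, 0.112, 1, 0, 0, -3, 0.0005, -0.0005, 0.112, 1, 0, 0, -3, 0.0005, -0.0005, 0.112, 1, 0, 0, 0, 0.0005, -0.0005, 0.112, 1, 0, 0, 0, 0.0005, -0.0005, 0.112, 1, 0, 0, 0, 0.0005, -0.0005, 0.112, 1, 0, 0, 0, 0.0005, -0.0005, 0.112, 1, 0, 0, 0, 0.0005, -0.0005, 0.112, 1, 0, 0, 0, 0.0005, -0.0005, 0.112, 1, 0, 0, 0, 0.0005, -0.0005, 0.112, 1, 0, 0, 0, 0.0005, -0.0005, 0.116, 1])

```text
t: 21.0
tool_pos: [0.4682, 0.2266, 0.2534]
eef_rot: [0.995, 0.104, -0.007, 0.002]
force: [0.2, -0.0, -0.0]
finger_gap: 0.0853
```

servo_tool(steps=[-3, 30, 0, 0, 0, 0, 1, -3, 30, 0, 0, 0, 0, 1, -3, 30, 0, 0, 0, 0, 1, -3, 30, 0, 0, 0, 0, 1, -4, 30, 0, 0, 0, 0, 1, -4, 30, 0, 0, 0, 0, 1, 0, 0, 0, 0, 0, 0, 1, 0, 0, 0, 0, 0, 0, 1])

```text
t: 21.8
tool_pos: [0.4869, 0.0463, 0.2546]
eef_rot: [0.994, 0.105, -0.007, 0.001]
force: [1.0, 0.3, -0.4]
finger_gap: 0.0854
```

Run:
```python
from h import *
import pickle
im,W=shot('wrist','w9'); pickle.dump(W,open('w9.pkl','wb'))
yaw=.212;o=np.array([.4863,.0445,0]);xs=np.array([np.cos(yaw),np.sin(yaw),0]);ys=np.array([-xs[1],xs[0],0])
plan(o+[0,0,.26],Rpanel(yaw,0)); p=proj(W,[o+[0,0,.135],o+.025*xs+[0,0,.088]]).round(1);print(p)
u,v=np.array(p.mean(0),int);u0=max(0,u-80);v0=max(0,min(v-60,300));print(u0,v0)
cv2.imwrite('pics/c9.png',cv2.resize(im[v0:v0+120,u0:u0+160],(800,600),interpolation=2)[:,:,::-1])
```

```text
t 21.85 tool [0.4869 0.047  0.2549] F [0.6 1.  0.4] gap 0.0855
shift mm in current axes [-1.2  2.3 -5.1] rotvec [0.001 0.013 0.001]
[[288.5 216. ]
 [316.8 199.8]]
222 147
```

View pics/c9.png

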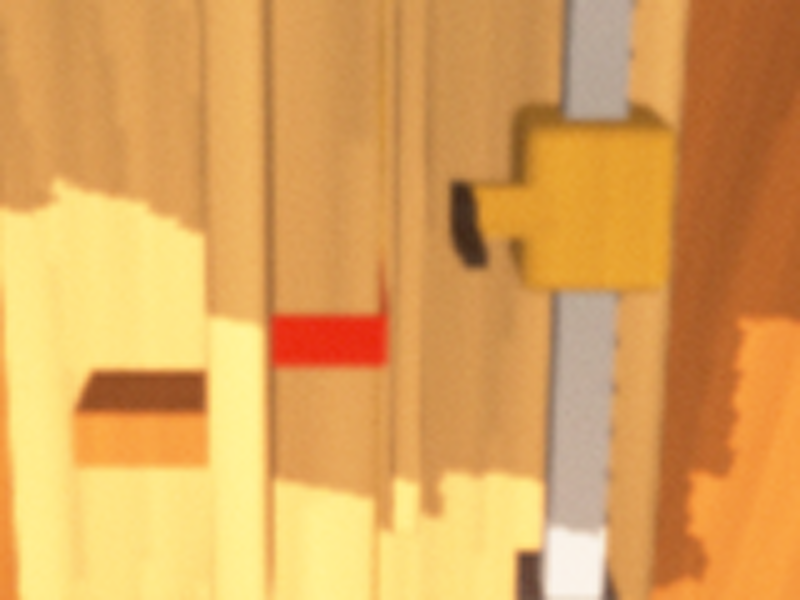

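The crop shows the red mark on the top edge at (329,340) and the needle tip at (476,258), close to the predicted points for alignment. I'll compute that, then check from a second wrist position by colour masks, without viewing.

servo_tool(steps=[0, -25, 0, 0, 0, 0, 1, 0, -25, 0, 0, 0, 0, 1, 0, -20, -10, 0, 0, 0, 1, 0, 0, 0, 0, 0, 0, 1, 0, 0, 0, 0, 0, 0, 1])

```text
t: 22.35
tool_pos: [0.4725, 0.1159, 0.2657]
eef_rot: [0.994, 0.107, -0.005, 0.002]
force: [-0.3, -0.5, -0.0]
finger_gap: 0.0849
```

Run:
```python
from h import *
import pickle
W=pickle.load(open('w9.pkl','rb'))
yaw=.212;o=np.array([.4863,.0445,0]);xs=np.array([np.cos(yaw),np.sin(yaw),0]);ys=np.array([-xs[1],xs[0],0])
S=lambda X:np.round([(X-o)@xs*1e3,(X-o)@ys*1e3,X[2]*1e3],1)
r9=(222+329/5,147+340/5);n9=(222+476/5,147+257/5)
print('view1 red',S(onz(W,*r9,.135)),'needle',S(onz(W,*n9,.088)))
im,V=shot('wrist','w10')
p=proj(V,[o+[0,0,.135],o+.025*xs+[0,0,.088]]).round(1);print(p)
hsv=cv2.cvtColor(im,cv2.COLOR_RGB2HSV);u,v=np.array(p.mean(0),int)
red=((hsv[...,0]<6)|(hsv[...,0]>174))&(hsv[...,1]>200)&(hsv[...,2]>150)
m=np.zeros(red.shape,bool);m[v-50:v+70,u-60:u+60]=1
n,l,st,c=cv2.connectedComponentsWithStats((red&m).astype(np.uint8));print(st[1:],c[1:].round(1))
dk=(hsv[...,2]<70)&m;n,l,st,c=cv2.connectedComponentsWithStats(dk.astype(np.uint8));print(st[1:],c[1:].round(1))
cv2.imwrite('pics/c10.png',cv2.resize(im[v-60:v+60,u-80:u+80],(800,600),interpolation=2)[:,:,::-1]);print(u-80,v-60)
pickle.dump(V,open('w10.pkl','wb'))
```

```text
view1 red [ -0.5   0.8 135. ] needle [25.3  1.3 88. ]
[[286.9 291.2]
 [312.6 266.5]]
[[276 288  20   7 112]] [[285.7 290.6]]
[] []
219 218
```

The viewer limit is reached, so I'll find the needle in the second view numerically.

Run:
```python
from h import *
import pickle
V=pickle.load(open('w10.pkl','rb'));W=pickle.load(open('w9.pkl','rb'));im=cv2.imread('pics/w10.png');im9=cv2.imread('pics/w9.png')
yaw=.212;o=np.array([.4863,.0445,0]);xs=np.array([np.cos(yaw),np.sin(yaw),0]);ys=np.array([-xs[1],xs[0],0])
S=lambda X:np.round([(X-o)@xs*1e3,(X-o)@ys*1e3,X[2]*1e3],1)
for nm,i,(u,v) in(('w9',im9,(317,198)),('w10',im,(312,266))):
    g=i.max(2)[v-30:v+20,u-15:u+15]; n,l,st,c=cv2.connectedComponentsWithStats((g<110).astype(np.uint8))
    for s,k in zip(st[1:],c[1:]):
        if s[4]>8: print(nm,s[:2]+[u-15,v-30],s[2:],k+[u-15,v-30])
    j=1+np.argmax(st[1:,4]); ysx=np.argwhere(l==j)+[v-30,u-15]; b=ysx[ysx[:,0]>=ysx[:,0].max()-2]; print('bottom',b.mean(0)[::-1])
print('view2 red',S(onz(V,285.7,290.6,.135)))
print('red tri',S(tri([(V,285.7,290.6),(W,222+329/5,147+68)])))
for v in (262,264,266,268,270): print(v,S(onz(V,312.6,v,.088)))
```

```text
w9 [312 184] [ 7 16 70] [314.85714286 192.02857143]
bottom [316.30769231 197.92307692]
w10 [309 246] [ 5 21 62] [310.74193548 255.75806452]
bottom [312.125 264.875]
view2 red [ -1.    0.6 135. ]
red tri [ -0.8   1.1 135.9]
262 [24.9  4.9 88. ]
264 [24.9  2.7 88. ]
266 [25.   0.5 88. ]
268 [25.  -1.6 88. ]
270 [25.1 -3.8 88. ]
```

Run:
```python
from h import *
s=arm.observe();print(s['t'],s['qvel'].round(3),s['force'].round(1));print(arm.hand_in())
```

```text
22.4 [-0.021  0.002  0.004  0.     0.     0.002] [-0.4 -0.3 -0.7]
the job is handed in; nothing more can be done
None
```

The panel is standing upright on the ledge, released, with its painted face to the pointer. The needle is in front of the red line, and I handed the job in at about 22 s. No verdict was reported.

- **Panel:** I lifted it off the rest with the tool tilted. I lowered it into the slot in small steps until I felt the ledge, at about 4 N, and then let go. Its red mark measures about 1 mm off the ledge's middle along the ledge.
- **Knob:** I turned it about 2.02 rad counter-clockwise in steps of 0.1 rad or less and released it. The pointer was never approached.
- **Last checks:** Two wrist views put the needle 0.5 mm and about 1.1 mm to the +y side of the red line, against a 4 mm limit. The top of the panel is about 1 mm from the ledge's centre plane, so it is close to upright. The arm ended clear, with no real force reading.
- **Disagreement:** A rough scene-camera reading put the red mark about 6 mm from where the wrist views had it. I trusted the closer wrist views, which agreed with each other.
- **Not checked:** The last crop could not be viewed because the picture limit was reached, so I measured it by colour masks alone. I did not measure the other objects again, but the arm stayed clear of them and no unexpected force showed up.

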